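# Hitch the draw hook to the vial tray and draw the tray forward in the fume hood

### The job

Take the draw hook by its upright grip and push its mouth onto the headed pin at the front of the loaded tray until the pin is fully home and the hook's sprung latch has flipped shut behind it; the tray first rolls back against its rear stop. Then draw the tray towards you with the hook, all the way to its front stop, let go and leave it hitched. Be gentle, as the tray carries glass: lean on the pin only as hard as the latch and the stops need, never jolting it, and leave the bottle, beaker and box standing where they are.

Things in the scene. Friction and masses are not known exactly. Their poses are not given: they have to be found in the camera images.
- hook: Steel draw hook, 0.3 to 0.45 kg, level on the bench on a black skid (115 x 30 mm, 8 mm high). Origin: skid underside, below the grip's centre; x runs along the shank to the mouth. Fork head 50 mm wide, 12 mm thick, 8 to 20 mm above the bench; its slot, 18 mm wide, opens to +x between flared lips (45 mm apart at x = 150 mm). On the bench it passes over the tray's tongue, under the pin's head
- hook_grip (a point): Centre of the hook's upright black grip, 49 mm above the skid's underside: 36 mm along the hook's x, 20 mm thick along its y (take it across y, from above), from 20 to 78 mm above the bench
- hook_seat (a point): Point in the hook's bowl where the pin's axis lies when fully home: x = 95 mm, y = 0 from the hook's origin, 14 mm above the skid's underside
- latch (a joint): Sprung bar, 20 mm long, that closes the hook's slot; upright pivot at the hook's x = 122 mm, y = -12.5 mm. 0 rad = shut across the slot; grows to 1.3 as the pin pushes it inward (about 2 to 5 N); springs back to 0 once the pin's axis is at the hook's x = 100 mm or less. It cannot open outward. The hitched pin has about 14 mm of play between bowl and latch
- pin (a point): On the axis of an upright steel pin, 12 mm diameter, 14 mm above the bench. It stands on the tray's thin tongue (top at 5 mm, 30 mm wide, reaching 22 mm in front of the pin) and moves with the tray. A disc head, 24 mm diameter, covers it from 28 to 33 mm above the bench, so the hook must come from the side. Its x axis points from the pin to the tray: push the hook that way, draw the other way
- tray: White tray 200 x 200 mm, 44 mm high, 0.7 to 1 kg with the vial rack and jars clamped in it; slides in the runners. It starts an unmeasured 4 to 75 mm in front of its rear stop and rolls at about 1.5 N, less than the latch needs. Rear to front stop: 110 mm. Both stops are firm; over 18 N between hook and tray is too much for the glass. Origin: on the bench under the pin
- runners: Fixed pair of aluminium runners in which the tray slides along x: 345 mm long, 248 mm over both, 14 mm high. Origin: on the bench, midway between their front ends; x points along them away from the robot, z up
- bottle: Amber bottle with black cap, 90 mm diameter, 200 mm high, standing on the bench, to be left alone. Origin at the centre of its underside
- beaker: Open glass beaker, 70 mm diameter, 90 mm high, to be left alone. Origin at the centre of its underside
- pipette_box: Open cardboard box, 90 mm x 220 mm (its y), 60 mm high, to be left alone. Origin at the centre of its underside

How it is judged:
By the outcome, as a careful person would: the job done as asked, in the order asked, and still so for the second after the job is handed in, with the robot touching nothing.
It also fails if it takes over 56 s, if anything falls off the work surface, if the arm or the gripper's body presses on something with over 40 N, if the wrist force passes 120 N, or if a joint passes its speed limit or range.

### The arm

A 6-joint arm with a two-finger parallel gripper is mounted at the origin on the work surface. World frame = base frame: x ahead of the robot, y to its left, z up, the work surface at z = 0. Lengths are in mm, angles in rad, forces in N, time in s.
With the tool pointing down it reaches from about 300 to 850 mm from the base axis. Payload 5.4 kg.
Tool frame: the origin (TCP) lies at the very end of the fingers, on their centre line; the grasp point (between the pads) lies 19 mm behind it; z points along the fingers, x is the direction in which the jaws open and shut, and the axes are right-handed (so a half turn about z gives the same grasp; the last joint's range is limited). The gripper opens to 85 mm and grips with 20 to 120 N. Pads are 22 mm wide; open, the fingers measure 114 mm over their backs; the gripper's body (76 mm by 85 mm) begins 54 mm behind the grasp point. The pads swing forward as they close: fully open they stand 13 mm farther back than shut.
Start: joints at [1.124, 0.158, 1.597, -0, 1.386, -0.21], TCP at [134.902, 558.934, 231.299] pointing down, gripper open.
Joint ranges: [-2.91, 2.91], [-0.94, 2.29], [0.18, 2.7], [-1.29, 4.43], [0.17, 2.64], [-3, 3]. Speed limits (rad/s): [2.57, 2.57, 3.14, 3.14, 3.14, 3.14].

### API

Orientations are given as [roll, pitch, yaw] about the fixed x, y, z axes, in that order (R = Rz(yaw) Ry(pitch) Rx(roll)).
In Python, from station import env gives the robot as it stands. Calls block until the motion is done:
- env.move_to(position, orientation): joint-space move of the TCP to a pose.
- env.move_straight(position, rotation=None, rate=150): straight line of the TCP; rotation=None keeps the orientation; rate is the mean speed in mm/s.
- env.move_j(angles): joint-space move.
- env.set_gripper(opening, squeeze=None): finger opening in mm; squeeze is the grip in N (None keeps the last); returns when the fingers have stopped.
- env.sleep(seconds).
- env.ik(position, orientation): joint angles nearest the present ones, or None.
- env.read_camera(name): name is "scene" or "top"; returns a dict with "pixels" (384x512x3 uint8, blue, green, red), "depth" (384x512 float32, mm along the optical axis (not along the pixel's ray), 0 where there is no reading), "mtx" (3x3 intrinsics, pixels), "dist" ([k1, k2, p1, p2, k3] as OpenCV has them; the pictures are not rectified), "rvec" (rotation vector, rad) and "tvec" (3), from world to camera coordinates, as OpenCV has them. Camera axes: x right, y down, z forward; pixel columns grow to the right and rows downward; lengths in mm; the calibration is good to about 2 mm. A picture is of the moment at which its call begins.
A pose or a line that the arm cannot do raises env.IKError and nothing moves.
- env.job_done(): hands the job in, once; it reports no verdict.
Readings, each from a call of its own:
- env.read_time_s(): time.
- env.read_qpos(): joint angles.
- env.read_joint_vel(): joint speeds.
- env.read_tau(): joint torques, N m.
- env.read_tcp_pos(): TCP position.
- env.read_tool_rot(): TCP orientation.
- env.read_ft_force(): force on the tool from outside, world axes, zero at the start.
- env.read_moment(): the same for the moment, N m.
- env.read_opening(): finger opening in mm.
Only numpy, scipy, OpenCV 4.12 (cv2) and the standard library are available. Lean on these libraries where they do the work, as an engineer would, in place of code of your own. Each camera call takes 0.05 s, during which the arm holds its last target.

## Working session

There is one attempt and no reset: what is moved stays moved. The work goes in short steps, each a Python script; the robot and the scene stay as the last script left them, time stands still between calls to the robot, and variables do not carry over. Pictures are saved under pics/ and viewed, and the job is handed in when it is done.

```bash
ls; mkdir -p pics; python3 - <<'E'
from station import env
import cv2,numpy as np
for n in("scene","top"):
    c=env.read_camera(n); cv2.imwrite(f"pics/{n}0.png",c["pixels"]); np.savez(f"{n}0.npz",**c)
    print(n,c["mtx"].tolist(),c["dist"],c["rvec"],c["tvec"])
print(env.read_time_s(),env.read_ft_force(),env.read_tool_rot(),env.read_opening())
E
```

```text
pics
scene [[409.37857136094976, 0.0, 257.83587160745003], [0.0, 409.37857136094976, 186.27789633871976], [0.0, 0.0, 1.0]] [0.00614319 0.         0.         0.         0.        ] [ 1.06354162  2.48607782 -0.92954013] [ 383.34410015 -254.76154777 1360.71351545]
top [[399.32772007754994, 0.0, 256.05890475383205], [0.0, 399.32772007754994, 183.7547718111296], [0.0, 0.0, 1.0]] [-0.09587349  0.          0.          0.          0.        ] [ 2.01261888 -2.20683551  0.22639415] [  48.98810634  535.46404453 1296.90591067]
0.1 [-0.38116918 -0.66977224 -0.69129553] [-3.14123221e+00  1.65139183e-03  1.33401166e+00] 85.2860268843114
```

View pics/scene0.png

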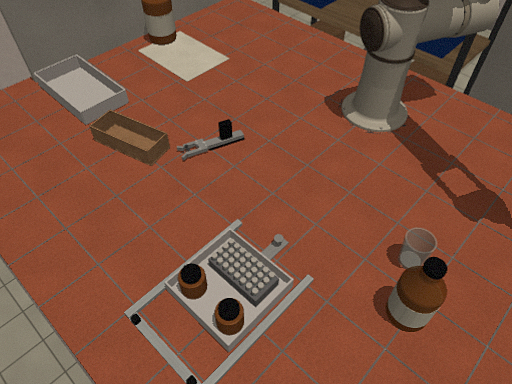

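View pics/top0.png

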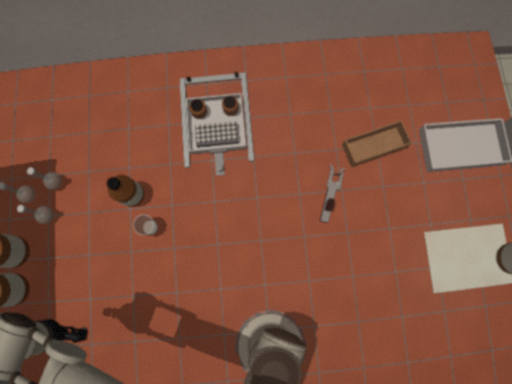

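The scene view shows the hook at about (212,145), with its grip at (225,129), and the pin head at (278,240). The top view shows the grip at (330,204), the hook mouth at (337,170) and the pin at (220,170). I'll enlarge both.

```bash
cat > h.py <<'E'
import cv2,numpy as np
def load(n): return dict(np.load(n))
def proj(c,P):
    return cv2.projectPoints(np.array(P,float).reshape(-1,1,3),c["rvec"],c["tvec"],c["mtx"],c["dist"])[0].reshape(-1,2)
def ray(c,uv):
    x=cv2.undistortPoints(np.array(uv,float).reshape(-1,1,2),c["mtx"],c["dist"]).reshape(-1,2)
    R=cv2.Rodrigues(c["rvec"])[0]; o=-R.T@c["tvec"].ravel()
    return o,(np.c_[x,np.ones(len(x))]@R)
def onz(c,uv,z):
    o,d=ray(c,uv); return o+d*((z-o[2])/d[:,2])[:,None]
def tri(c1,u1,c2,u2):
    o1,d1=ray(c1,[u1]);o2,d2=ray(c2,[u2]);d1=d1[0];d2=d2[0]
    s=np.linalg.lstsq(np.c_[d1,-d2],o2-o1,rcond=None)[0]
    a=o1+s[0]*d1;b=o2+s[1]*d2
    return (a+b)/2,np.linalg.norm(a-b)
def dpt(c):
    h,w=c["depth"].shape; v,u=np.mgrid[:h,:w]
    x=cv2.undistortPoints(np.c_[u.ravel(),v.ravel()].astype(float).reshape(-1,1,2),c["mtx"],c["dist"]).reshape(-1,2)
    X=np.c_[x,np.ones(len(x))]*c["depth"].reshape(-1,1)
    R=cv2.Rodrigues(c["rvec"])[0]
    return ((X-c["tvec"].ravel())@R).reshape(h,w,3)
def crop(c,x,y,w,h,k,fn): cv2.imwrite(fn,cv2.resize(c["pixels"][y:y+h,x:x+w],None,fx=k,fy=k,interpolation=cv2.INTER_CUBIC))
E
python3 - <<'E'
from h import *
s=load("scene0.npz");t=load("top0.npz")
a=[]
for c,x,y in((s,170,110),(t,300,150),(s,240,210),(t,175,130)):
    a.append(cv2.resize(c["pixels"][y:y+60,x:x+80],None,fx=5,fy=5,interpolation=cv2.INTER_CUBIC))
cv2.imwrite("pics/z.png",np.vstack([np.hstack(a[:2]),np.hstack(a[2:])]))
print(onz(t,[(330,204),(337,170),(220,170)],20))
print(onz(s,[(225,129),(278,240)],30))
E
```

```text
[[ 450.66566285 -248.68822044   20.        ]
 [ 568.43855008 -289.02586912   20.        ]
 [ 606.46387012  120.79035139   20.        ]]
[[ 431.00067193 -257.39933385   30.        ]
 [ 620.18444605  127.48431717   30.        ]]
```

View pics/z.png

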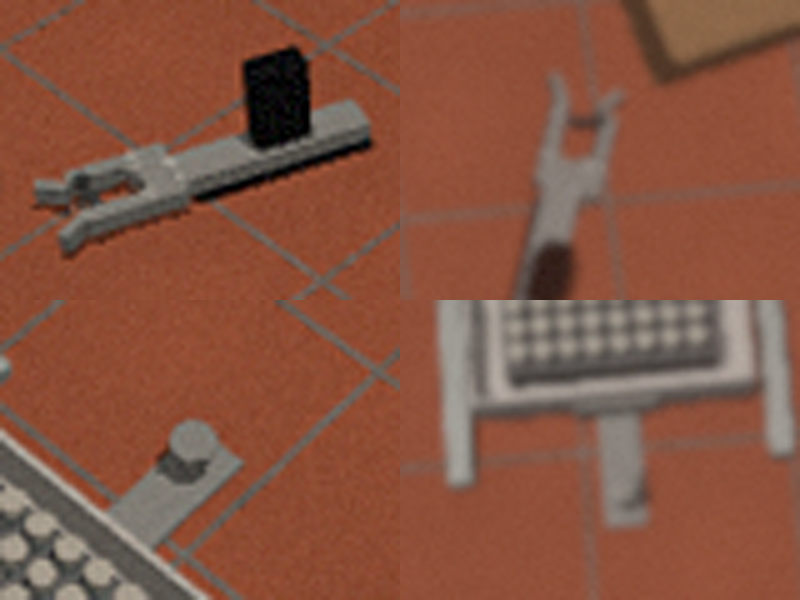

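```bash
python3 - <<'E'
from h import *
np.set_printoptions(precision=1,suppress=True,linewidth=150)
s=load("scene0.npz");t=load("top0.npz")
for n,c,x0,y0 in(("s",s,170,110),("t",t,300,150)):
    P=dpt(c)
    sub=P[y0:y0+80,x0:x0+80].reshape(-1,3)
    # local table height
    m=np.abs(sub[:,2])<6; print(n,"table z",np.median(sub[m,2]),sub[m,2].std())
    px=c["pixels"][y0:y0+80,x0:x0+80].reshape(-1,3).astype(int)
    black=(px.max(1)<50)&(sub[:,2]>25)
    print("black",black.sum(),sub[black].mean(0),sub[black].min(0),sub[black].max(0))
    top=sub[(sub[:,2]>68)&(sub[:,2]<90)]; print("top",len(top),top.mean(0))
    g=(px.max(1)-px.min(1)<25)&(sub[:,2]>8)&(sub[:,2]<30)
    q=sub[g]; print(len(q),q.mean(0),np.median(q[:,2])); u,w,v=np.linalg.svd(q[:,:2]-q[:,:2].mean(0)); print(v[0],np.arctan2(*v[0][::-1]))
for n,c,x0,y0,w,h in(("s",s,262,225,35,35),("t",t,205,150,30,30)):
    P=dpt(c);sub=P[y0:y0+h,x0:x0+w].reshape(-1,3)
    m=(sub[:,2]>22)&(sub[:,2]<45); q=sub[m]
    print(n,"pinhead",len(q),q.mean(0) if len(q) else 0,q.min(0),q.max(0))
    print(P[y0:y0+h:3,x0:x0+w:3,2])
E
```

```text
s table z -1.0168987817668327 1.7816995704160372
black 214 [ 454.4 -230.8   60.3] [ 431.7 -289.3   25. ] [1054.7  468.2  855.4]
top 82 [ 449.6 -237.6   75.2]
573 [ 501.  -256.3   17.2] 17.804862141735665
[ 0.9 -0.4] -0.39983607303496216
t table z 0.09070694433302888 2.6239218972048155
black 2 [ 445.8 -236.2   77.9] [ 442.7 -241.9   76.1] [ 449.  -230.4   79.7]
top 70 [ 445.  -238.3   77.6]
292 [ 484.8 -254.5   20.6] 20.45085958419857
[-0.9  0.4] 2.751298552117202
s pinhead 87 [632.6 128.2  34.1] [605.6 114.2  26.7] [686.  150.9  44.5]
[[ -0.7  -1.3   2.8  -3.4  -0.7   1.8  -1.3   4.6   0.9  -2.1   1.7  -1. ]
 [  0.3  -1.8  -1.5  -2.5   0.6  -1.2   0.2  -2.3  -1.   -1.8  -2.6  -0.8]
 [ -1.  855.4   0.9  -2.   -1.6  -1.   -2.6  -1.3   1.2  -0.9  -4.4   1.1]
 [  0.1  -2.1  -2.9  -2.7   1.   31.8  -1.3  -1.   -1.2  -1.7  -0.3  -1.1]
 [  0.3  -1.5  -0.5  -2.9  33.9  32.9  30.4   1.9   0.5  -0.8  -3.4   0.1]
 [ -0.8  -1.    0.2  -1.3  31.2  36.8  32.6   3.7   1.6  -1.1  -0.6   1.9]
 [ -2.2  -0.1  -0.3   3.    4.   19.    9.9   3.1   4.7  -0.2  -1.1  -1.8]
 [ -0.8   0.1   5.1   3.7   6.9   
[... 245 characters left out ...]
3  -2.3   0.5   2.2]
 [ 34.5  44.    6.8   5.3  -1.7   0.1   1.   -1.   -2.   -1.6   0.    2.2]]
t pinhead 63 [642.7 127.7  30.3] [606.7  94.1  22.8] [682.1 167.8  39.2]
[[29.6 33.5 23.9 27.3 21.9 18.4 27.3 23.4 -3.2 -0.3]
 [-2.3  5.8  2.5 -2.7  8.6  3.3 -3.6  3.   0.6  3. ]
 [ 0.8  0.3 -6.4 -0.2  5.1  7.8  2.9 -0.4  5.8 -5.4]
 [-0.7 -0.3 -4.6 -3.   4.7  3.7  3.8  3.   0.5  1.6]
 [ 0.7  3.1  4.1 -0.9  3.9  7.4  1.6  4.2  0.7 -1.2]
 [-3.7 -5.4  1.5  3.9 32.8 33.9  3.5 -0.4 -0.1  0.4]
 [ 3.4  2.9 -3.1 -1.  35.2 31.5  4.6 -2.   2.   1.8]
 [ 1.1 -0.1  2.4  3.4  8.6  4.5  3.3  1.5 -2.1  5.3]
 [-3.3 -0.4  5.1  0.4  3.6  0.3  4.2 -1.3  2.7 -2.3]
 [-3.2 -1.8  0.7  1.4 -0.5 -2.4 -2.1  4.7 -4.9 -0.2]]
```

```bash
cat >> h.py <<'E'
def ortho(c,z,x0,x1,y0,y1,k):
    # rows: x descending (far at top), cols: y descending (left)
    xs=np.arange(x1,x0,-1/k);ys=np.arange(y1,y0,-1/k)
    X,Y=np.meshgrid(xs,ys,indexing="ij")
    uv=proj(c,np.c_[X.ravel(),Y.ravel(),np.full(X.size,z)]).astype(np.float32).reshape(*X.shape,2)
    return cv2.remap(c["pixels"],uv[...,0],uv[...,1],cv2.INTER_CUBIC)
E
python3 - <<'E'
from h import *
s=load("scene0.npz");t=load("top0.npz")
cv2.imwrite("pics/oh.png",np.hstack([ortho(c,20,385,605,-320,-190,3) for c in(s,t)]))
cv2.imwrite("pics/op.png",np.hstack([ortho(c,33,580,680,70,190,3.3) for c in(s,t)]))
cv2.imwrite("pics/or.png",np.hstack([ortho(c,14,570,1010,-10,290,1.3) for c in(s,t)]))
E
```

```text
(no output)
```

View pics/oh.png

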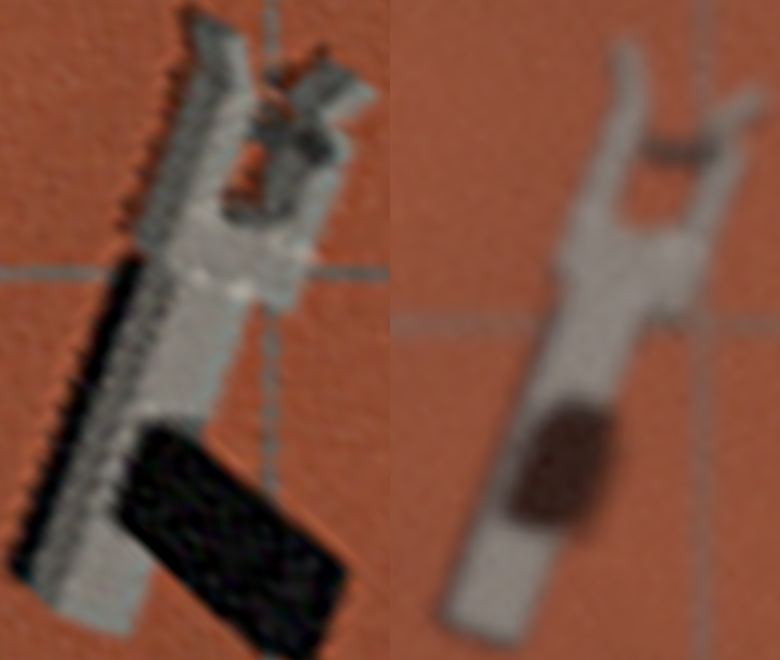

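View pics/op.png

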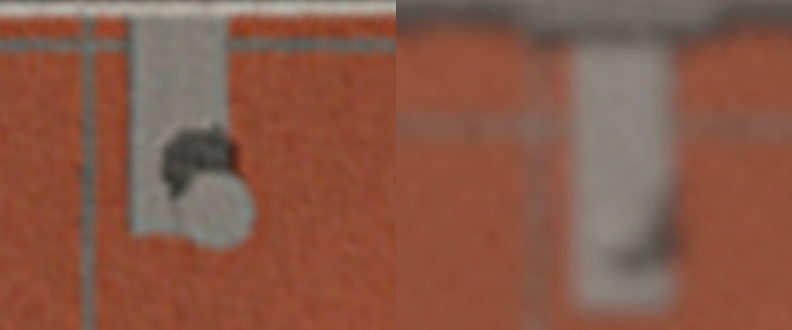

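View pics/or.png

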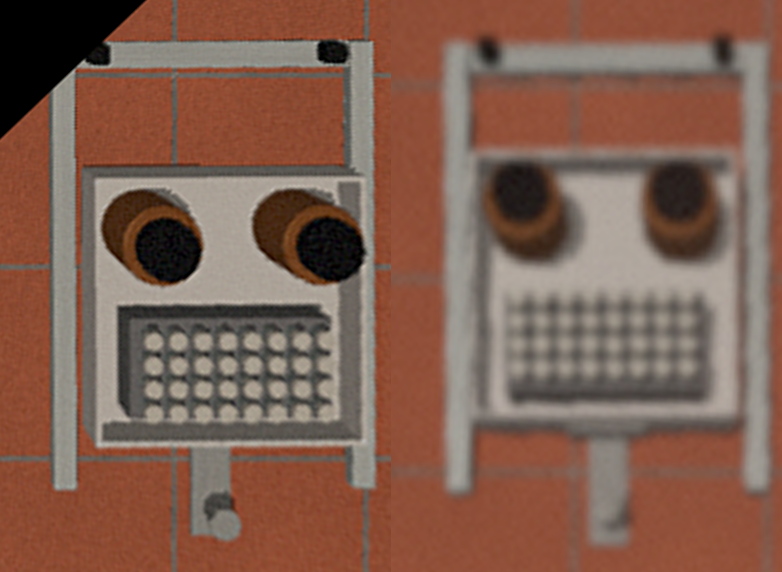

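```bash
python3 - <<'E'
from h import *
s=load("scene0.npz");t=load("top0.npz")
crop(s,172,115,78,50,10,"pics/s10.png")
crop(t,312,160,40,66,9,"pics/t9.png")
cv2.imwrite("pics/ot5.png",np.hstack([ortho(c,5,590,690,80,180,3.9) for c in(s,t)]))
E
```

```text
(no output)
```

View pics/s10.png

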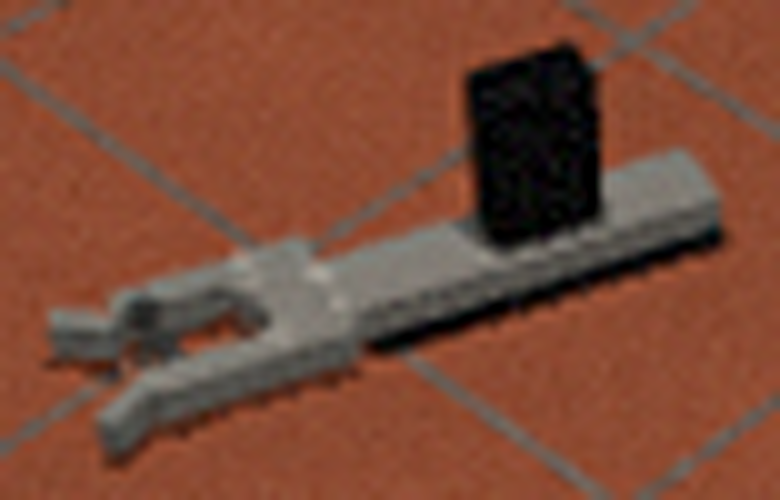

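View pics/t9.png

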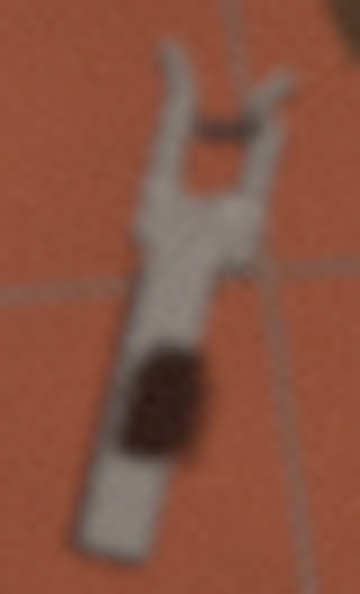

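View pics/ot5.png

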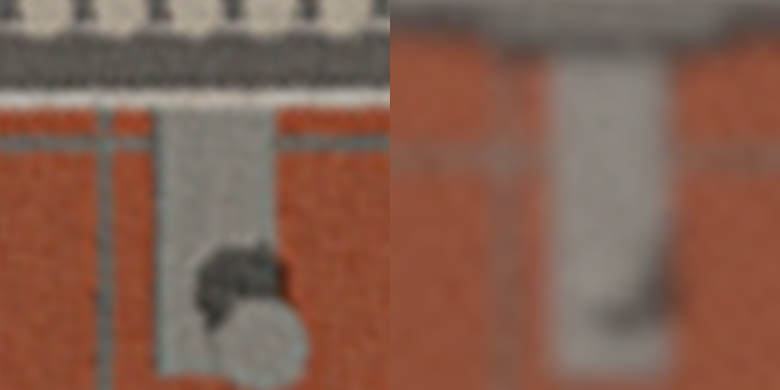

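```bash
python3 - <<'E'
from h import *
from scipy.optimize import least_squares
np.set_printoptions(precision=2,suppress=True,linewidth=150)
s=load("scene0.npz");t=load("top0.npz")
S=lambda u,v:(172+(u+.5)/10-.5,115+(v+.5)/10-.5)
T=lambda u,v:(312+(u+.5)/9-.5,160+(v+.5)/9-.5)
def pts(p):
    x,y,a,xr,xs=p[:5]; ht=p[5]
    L=[(18,-10,ht),(-18,-10,ht),(-18,10,ht),(18,10,20),(-18,10,20),(149,0,18),(xr,0,20),(xs,0,20)]
    M=[(149,0,20),(xr,0,20),(xs,0,20)]
    f=lambda L:[(x+q[0]*np.cos(a)-q[1]*np.sin(a),y+q[0]*np.sin(a)+q[1]*np.cos(a),q[2]) for q in L]
    return f(L),f(M)
us=np.array([S(*q) for q in[(467,75),(570,42),(597,72),(487,245),(603,218),(80,366),(700,175),(328,288)]])
ut=np.array([T(*q) for q in[(230,60),(113,553),(191,252)]])
def res(p):
    L,M=pts(p); return np.r_[(proj(s,L)+p[6:8]-us).ravel(),(proj(t,M)+p[8:10]-ut).ravel(),p[6:10]*.5]
r=least_squares(res,[440,-240,-.38,-50,60,78,0,0,0,0]);print(r.x);print(r.fun.reshape(-1,2))
for z in(15,20,25): print(z,tri(s,S(80,366),t,T(230,60)),tri(s,S(700,175),t,T(113,553)),tri(s,S(328,288),t,T(191,252)));break
E
```

```text
[ 443.02 -241.41   -0.36  -52.3    69.26   74.96   -0.38    0.34   -0.37    0.12]
[[-0.69 -0.25]
 [ 0.3  -0.35]
 [ 0.29  0.62]
 [ 1.08  0.86]
 [ 0.47  0.09]
 [-0.85  0.24]
 [-0.29 -0.83]
 [-0.2  -0.47]
 [ 0.3  -0.08]
 [ 0.21  0.08]
 [-0.42 -0.03]
 [-0.19  0.17]
 [-0.19  0.06]]
15 (array([ 582.31, -291.55,   18.93]), np.float64(0.0945308254629393)) (array([ 394.79, -222.11,   16.15]), np.float64(1.0291659670955828)) (array([ 508.05, -266.7 ,   16.21]), np.float64(0.1799326162914365))
```

```bash
python3 - <<'E'
from station import env
import numpy as np
np.set_printoptions(precision=2,suppress=True)
R=[np.pi,0,1.209]
p=[444.5,-240]
for z,yy,xy in((160,1.209,p),(28,1.209,p),(28,1.577,(425,124)),(28,1.577,(600,124)),(28,1.577,(410,124))): print(env.ik([*xy,z],[np.pi,0,yy]))
env.move_to([*p,160],R); print(env.read_time_s(),env.read_ft_force())
env.move_straight([*p,40],rate=120)
env.move_straight([*p,28],rate=60)
print(env.read_time_s(),env.read_ft_force(),env.read_tcp_pos(),env.read_tool_rot())
import cv2
from h import *
for n in("scene","top"):
    c=env.read_camera(n); np.savez(f"{n}1.npz",**c)
s=load("scene1.npz");t=load("top1.npz")
cv2.imwrite("pics/g1.png",np.hstack([cv2.resize(c["pixels"][y:y+110,x:x+100],None,fx=4,fy=4,interpolation=cv2.INTER_CUBIC) for c,x,y in((s,165,80),(t,280,140))]))
E
```

```text
[-0.73  0.04  1.87  0.    1.23 -1.94]
[-0.73  0.25  1.94  0.    0.96 -1.94]
[ 0.01  0.1   2.11 -0.    0.93 -1.57]
[ 0.01  0.48  1.62 -0.    1.03 -1.57]
[ 0.01  0.06  2.15 -0.    0.93 -1.57]
3.1167 [-0.42  0.24  0.38]
4.6167 [ 0.03 -0.06  0.32] [ 444.12 -239.67   27.49] [-3.14 -0.    1.21]
```

View pics/g1.png

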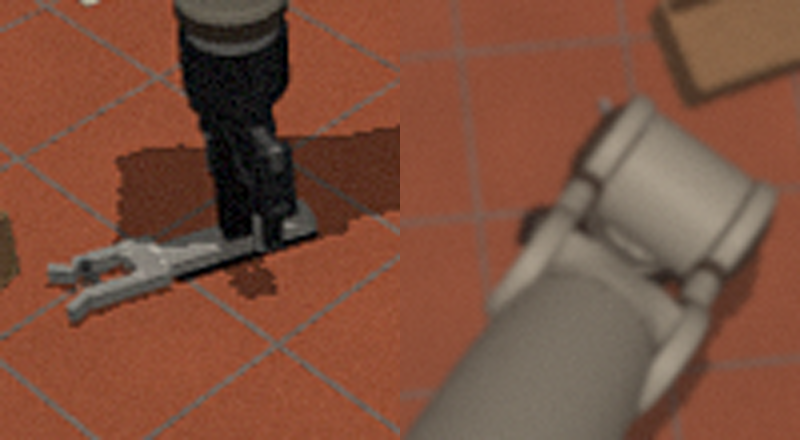

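The fingers straddle the grip, around (250,220) in the left crop, with the fork visible at (90,285). Closing.

```bash
python3 - <<'E'
from station import env
import numpy as np
np.set_printoptions(precision=2,suppress=True)
env.set_gripper(15,60); print(env.read_time_s(),env.read_opening(),env.read_ft_force(),env.read_moment())
p=env.read_tcp_pos(); q=np.array([444.5,-240,28.])
env.move_straight(q+[0,0,30],rate=60); env.sleep(.1)
print(env.read_time_s(),env.read_ft_force(),env.read_moment(),env.read_tcp_pos(),env.read_opening())
env.move_to([422,124,58],[np.pi,0,1.577]); print(env.read_time_s(),env.read_tcp_pos())
from h import *
for n in("scene","top"):
    c=env.read_camera(n); np.savez(f"{n}2.npz",**c)
s=load("scene2.npz");t=load("top2.npz")
cv2.imwrite("pics/g2.png",np.hstack([cv2.resize(c["pixels"][y:y+110,x:x+100],None,fx=4,fy=4,interpolation=cv2.INTER_CUBIC) for c,x,y in((s,260,160),(t,180,140))]))
E
```

```text
5.3333 19.216344782908152 [-0.39 -0.08  1.31] [ 0.06  0.01 -0.  ]
6.0833 [-0.46 -0.55 -3.09] [0.07 0.07 0.03] [ 444.17 -239.69   57.57] 19.49801224406404
7.45 [422.63 123.29  58.16]
```

View pics/g2.png

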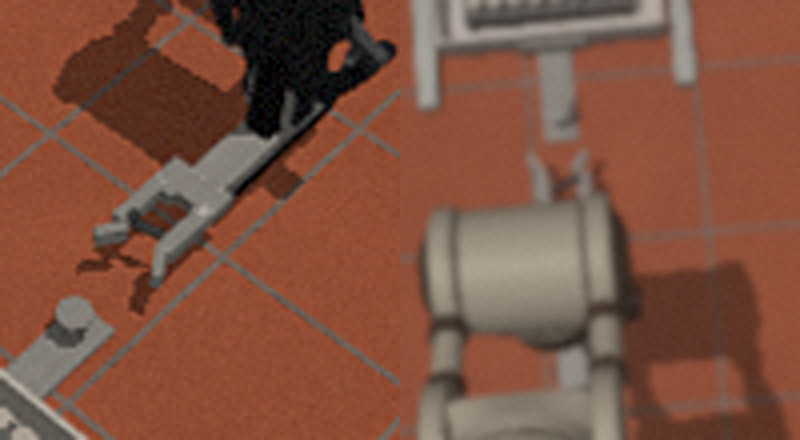

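The hook is held level and its mouth, at (125,245) in the left crop, faces the pin at (75,310). I'll lower it to bench height and measure the alignment.

```bash
python3 - <<'E'
from station import env
import numpy as np
np.set_printoptions(precision=2,suppress=True)
env.move_straight([422,124,29],rate=60); env.sleep(.15)
print(env.read_time_s(),env.read_ft_force(),env.read_moment(),env.read_tcp_pos(),env.read_tool_rot())
from h import *
for n in("scene","top"):
    c=env.read_camera(n); np.savez(f"{n}3.npz",**c)
s=load("scene3.npz");t=load("top3.npz")
cv2.imwrite("pics/o3.png",np.hstack([ortho(c,20,490,650,65,185,3.3) for c in(s,t)]))
E
```

```text
8.3333 [-0.26 -0.28 -2.86] [-0.01  0.05 -0.01] [421.76 124.05  28.69] [-3.14 -0.    1.58]
```

View pics/o3.png

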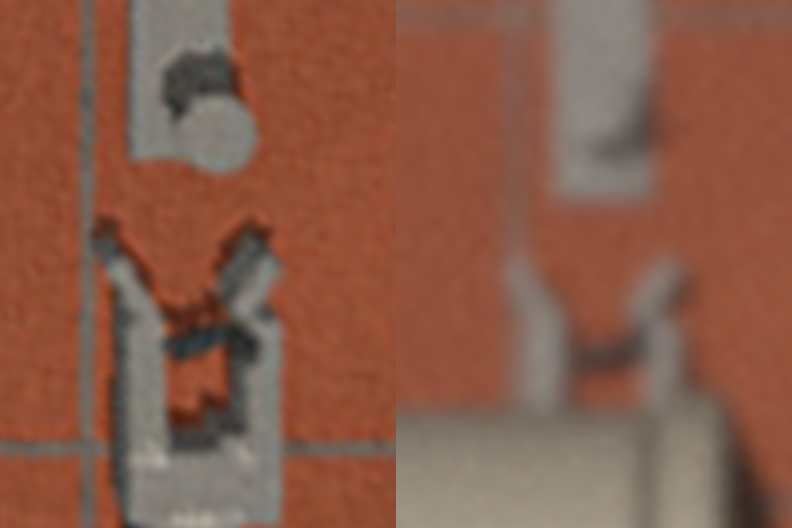

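```bash
python3 - <<'E'
from h import *
s=load("scene3.npz");t=load("top3.npz")
k=10;x0,y0=280,205
c=s;im=cv2.resize(c["pixels"][y0:y0+50,x0:x0+60],None,fx=k,fy=k,interpolation=cv2.INTER_CUBIC)
raw=im.copy()
def dr(P,col,close=True):
    u=(proj(c,P)-[x0,y0]+.5)*k-.5
    cv2.polylines(im,[np.round(u*16).astype(np.int32)],close,col,1,cv2.LINE_AA,4)
a=0.0065;ox,oy=422,124
def H(L,z): return [(ox+x*np.cos(a)-y*np.sin(a),oy+x*np.sin(a)+y*np.cos(a),z) for x,y in L]
for z,col in((21,(0,255,0)),(9,(255,255,0))):
    dr(H([(70,-25),(125,-25)],z),col,False);dr(H([(70,25),(125,25)],z),col,False)
    dr(H([(150,22.5),(128,9),(95,9),(88,0),(95,-9),(128,-9),(150,-22.5)],z),col,False)
th=np.linspace(0,6.28,30)
for z in(33,):dr([(616.3+12*np.cos(q),124.2+12*np.sin(q),z) for q in th],(0,0,255))
dr([(700,139.2,5),(594.3,139.2,5),(594.3,109.2,5),(700,109.2,5)],(255,0,255),False)
cv2.imwrite("pics/w3.png",im); cv2.imwrite("pics/w3r.png",raw)
E
```

```text
(no output)
```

View pics/w3.png

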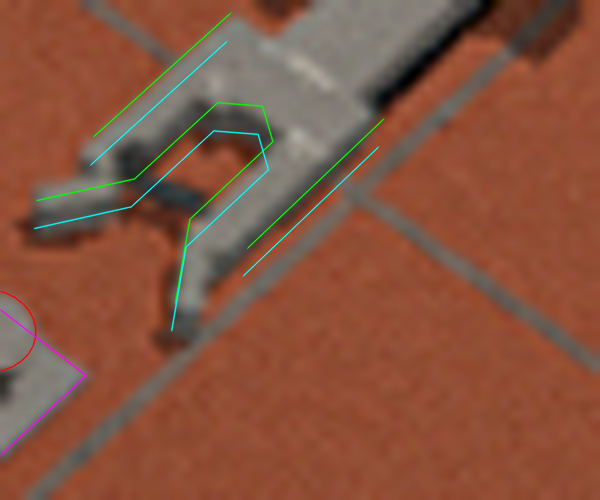

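View pics/w3r.png

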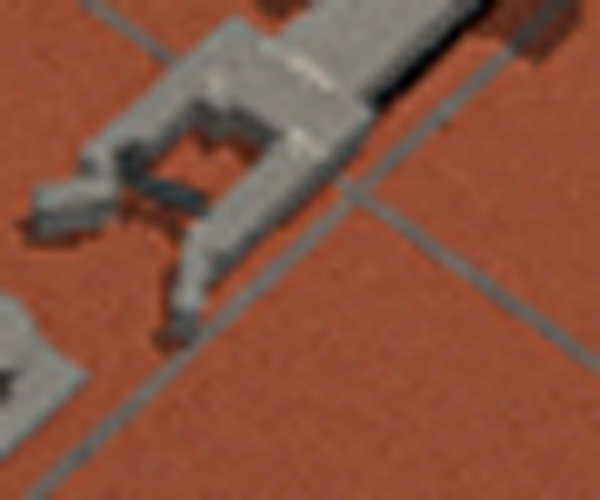

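The wireframe overlay matches the tongue and pin (pink and red), and the hook is centred to within about 1 mm. Now pushing in force-checked steps.

```bash
cat > push.py <<'E'
from station import env
import numpy as np,sys
np.set_printoptions(precision=1,suppress=True,linewidth=170)
A=0.0065
def goto(x,rate): env.move_straight([x,124.1+(x-422)*A,29],rate=rate)
def avg(n=3):
    f=[]
    for _ in range(n): f.append(env.read_ft_force()); env.sleep(.017)
    return np.mean(f,0)
E
python3 - <<'E'
from push import *
goto(460,60); env.sleep(.15); b=avg(6); print(env.read_time_s(),b)
np.save("base.npy",b)
log=[];x=460
while x<500:
    x+=1; goto(x,20); f=avg(2)-b; log.append((x,f[0],f[1],f[2]))
    if abs(f[0])>7 or abs(f[1])>5: break
print(np.array(log).T); print(env.read_time_s(),env.read_tcp_pos())
E
```

```text
9.4667 [ 0.1  0.2 -2.8]
[[461.  462.  463.  464.  465.  466.  467.  468.  469.  470.  471.  472.  473.  474.  475.  476.  477.  478.  479.  480.  481.  482.  483.  484.  485.  486.  487.
  488.  489.  490.  491.  492.  493.  494.  495.  496.  497.  498.  499.  500. ]
 [ -0.1  -0.1   0.3   0.1  -0.4   0.4  -0.3  -0.1  -0.4  -0.1   0.3  -0.4  -0.6  -0.8  -0.8  -0.4   0.4  -0.2   0.2   0.1  -0.    0.3   0.2   0.2  -1.1  -1.   -1.3
   -1.    0.   -0.5  -1.7  -0.6  -1.2  -1.2  -0.8  -0.2  -0.4  -1.   -1.   -0.3]
 [ -0.5   0.   -0.2  -0.3  -0.1   0.4   0.5  -0.5  -0.3   0.2  -0.3  -0.2  -0.1  -0.   -0.1   0.4   0.   -0.8  -0.1  -0.7  -0.8  -0.3   0.5   0.3  -0.5  -0.4  -0.4
   -0.1  -0.2  -0.1  -1.4  -0.4  -0.6  -0.8  -0.4  -0.   -0.9  -0.5   0.1   0. ]
 [ -0.1  -0.5   0.2  -0.3   0.5   0.2  -0.1  -0.6  -0.5   0.1  -0.2   0.1  -0.6  -0.1  -0.4   0.6  -0.2   0.1  -0.1  -0.2  -0.4  -0.5  -0.2  -0.1  -0.4  -0.7  -0.3
   -0.3  -1.   -0.9  -0.4  -0.4  -0.6  -0.5  -0.3  -0.6  -1.1  -0.4  -0.1  -0.1]]
20.8 [500.1 124.6  29. ]
```

```bash
python3 - <<'E'
from push import *
b=np.load("base.npy");log=[];x=500
while x<572:
    x+=6; goto(x,40); f=avg(4)-b; log.append((x,*f,env.read_time_s()))
    if f[0]<-1.9 or abs(f[1])>5: break
print(np.array(log).T); print(env.read_tcp_pos())
from h import *
for n in("scene","top"):
    c=env.read_camera(n); np.savez(f"{n}4.npz",**c)
s=load("scene4.npz");t=load("top4.npz")
cv2.imwrite("pics/o4.png",np.hstack([cv2.resize(s["pixels"][190:280,210:320],None,fx=5,fy=5,interpolation=cv2.INTER_CUBIC)]))
E
```

```text
[[506.  512.  518.  524.  530.  536.  542.  548.  554. ]
 [ -0.3  -0.2   0.1   0.4  -0.1  -0.5   0.1   0.2  -3.1]
 [ -0.8  -0.6  -0.5  -0.7  -0.3  -0.1   0.1  -0.2  -1.3]
 [ -0.3  -0.4  -0.5  -0.2  -0.2  -0.5  -0.2  -0.3   0.4]
 [ 21.2  21.5  21.9  22.3  22.6  23.   23.4  23.7  24.1]]
[553.5 124.8  28.6]
```

View pics/o4.png

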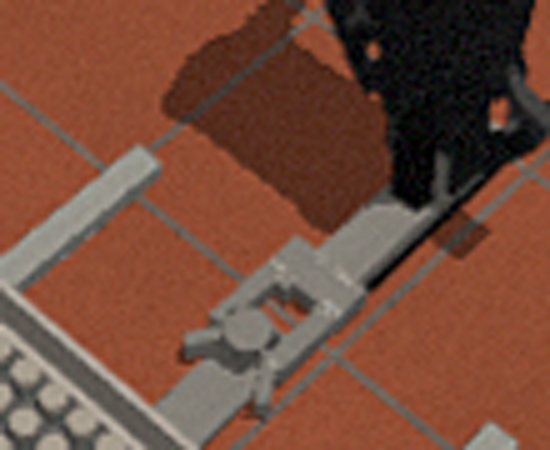

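The stop was reached at a hook x of about 551 mm, and the pin head at (247,330) is now in the slot, pressing the latch. I'll continue in finer steps to home.

```bash
python3 - <<'E'
from push import *
b=np.load("base.npy");log=[];x=554
while x<595:
    d=3 if x<575 else 1
    x+=d; goto(x,25); f=avg(2)-b; log.append((x,*f,env.read_time_s()))
    if f[0]<-9 or abs(f[1])>6 or (x>584 and f[0]<-4.5): break
print(np.array(log).T); print(env.read_tcp_pos())
E
```

```text
[[557.  560.  563.  566.  569.  572.  575.  576.  577.  578.  579.  580.  581.  582.  583.  584.  585.  586.  587. ]
 [ -3.1  -3.   -2.    0.    0.8   0.8   0.7   0.5   1.1   0.5   1.9  -0.4  -0.1   0.3  -0.5  -0.7  -1.   -1.1  -5.7]
 [ -3.2  -4.8  -4.4  -5.4  -4.5  -3.9  -3.6  -3.1  -3.2  -3.2  -3.5  -0.1  -0.5  -0.5  -0.2  -1.7  -1.9  -2.1  -2. ]
 [ -1.3  -1.7  -1.6  -2.   -0.3  -0.8  -0.8  -0.6  -1.3  -0.4  -0.6  -0.5  -0.2   0.8  -0.3  -0.8  -0.7  -0.7   2.4]
 [ 24.5  24.8  25.1  25.4  25.7  26.   26.3  26.6  26.9  27.1  27.4  27.7  28.   28.3  28.6  28.9  29.1  29.4  29.7]]
[586.1 125.1  28.9]
```

At 580 the side load vanished (the latch snapped shut), and at 587 the force rose to 5.7 N (the bowl). Checking the latch in the picture.

```bash
python3 - <<'E'
from push import *
from h import *
for n in("scene","top"):
    c=env.read_camera(n); np.savez(f"{n}5.npz",**c)
print(env.read_ft_force()-np.load("base.npy"),env.read_time_s())
s=load("scene5.npz");t=load("top5.npz")
cv2.imwrite("pics/o5.png",np.hstack([cv2.resize(c["pixels"][y:y+50,x:x+50],None,fx=8,fy=8,interpolation=cv2.INTER_CUBIC) for c,x,y in((s,235,225),(t,195,130))]))
E
```

```text
[-4.5 -3.1  2.2] 29.8
```

View pics/o5.png

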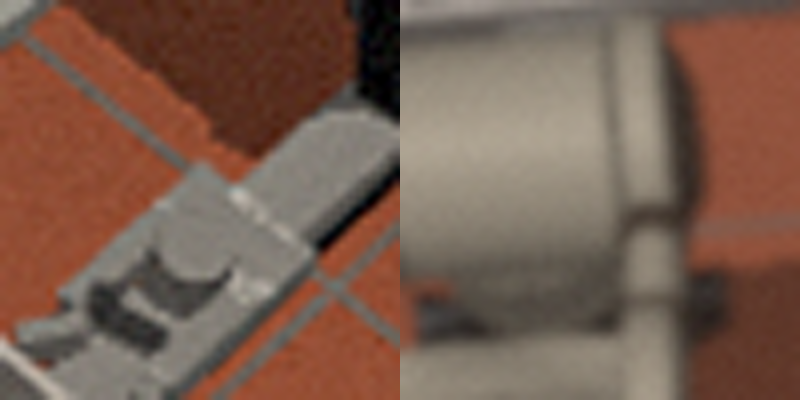

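The dark latch bar lies across the slot at (125,315) with the pin head at (195,245), seated in the bowl: hitched. Now drawing.

```bash
python3 - <<'E'
from push import *
b=np.load("base.npy")
goto(577,30); print(avg(3)-b)
goto(569,12); print(avg(4)-b)
x=569;log=[]
for x in(530,500,475,470):
    goto(x,30 if x<569 else 20); f=avg(2)-b; log.append((x,*f,env.read_time_s()))
    if f[0]>4.5: break
while x>455 and f[0]<4.5:
    x-=1; goto(x,15); f=avg(2)-b; log.append((x,*f,env.read_time_s()))
print(np.array(log).T); print(env.read_tcp_pos())
E
```

```text
[-0.2 -0.3  0.3]
[ 0.7 -0.2 -0.5]
[[530.  500.  475.  470.  469.  468.  467.  466.  465.  464.  463.  462.  461.  460.  459. ]
 [  0.5   0.2   0.9  -0.1   0.5   0.2   0.9   0.5   1.    0.5   0.4   1.3   0.6   3.9   4.8]
 [ -0.1  -0.3  -0.5  -0.8  -0.1   0.   -0.5  -0.5   0.5  -0.1  -0.    0.1  -0.2   0.3   0.8]
 [ -0.3  -0.3  -0.6   0.4  -0.7   0.9   0.1   0.4   0.4  -0.   -0.1   0.3  -0.3  -0.2   0.3]
 [ 32.7  33.9  34.9  35.2  35.5  35.8  36.1  36.4  36.7  37.   37.2  37.5  37.8  38.1  38.4]]
[460.6 124.4  29.8]
```

Front stop met at a hook x of about 460 mm with 4.8 N. Easing off, setting the hook down and releasing.

```bash
python3 - <<'E'
from push import *
from h import *
b=np.load("base.npy")
goto(460.2,10); print(avg(3)-b)
x,y=460.2,124.1+(38.2)*A
env.move_straight([x,y,28.2],rate=10); print(avg(3)-b,env.read_tcp_pos(),env.read_time_s())
env.set_gripper(50); print(env.read_opening(),env.read_time_s(),env.read_ft_force())
env.move_straight([x,y,60],rate=60);env.move_straight([x,y,200],rate=150)
env.move_to([400,-150,250],[np.pi,0,1.2])
print(env.read_time_s(),env.read_ft_force())
for n in("scene","top"):
    c=env.read_camera(n); np.savez(f"{n}6.npz",**c)
s=load("scene6.npz");t=load("top6.npz")
cv2.imwrite("pics/f_s.png",s["pixels"]);
cv2.imwrite("pics/f6.png",np.hstack([cv2.resize(c["pixels"][y:y+90,x:x+80],None,fx=5,fy=5,interpolation=cv2.INTER_CUBIC) for c,x,y in((s,270,175),(t,180,140))]))
for c,n in((s,"s"),(t,"t")): cv2.imwrite(f"pics/f6o{n}.png",ortho(c,14,380,1000,-10,290,.95))
E
```

```text
[4.5 0.9 0.1]
[ 5.2  0.8 -0.2] [460.6 124.3  28.3] 38.9833
50.070684792800996 39.3833 [-0.6  0.2 -0. ]
42.25 [ 0.7 -0.2 -0.4]
```

View pics/f6.png

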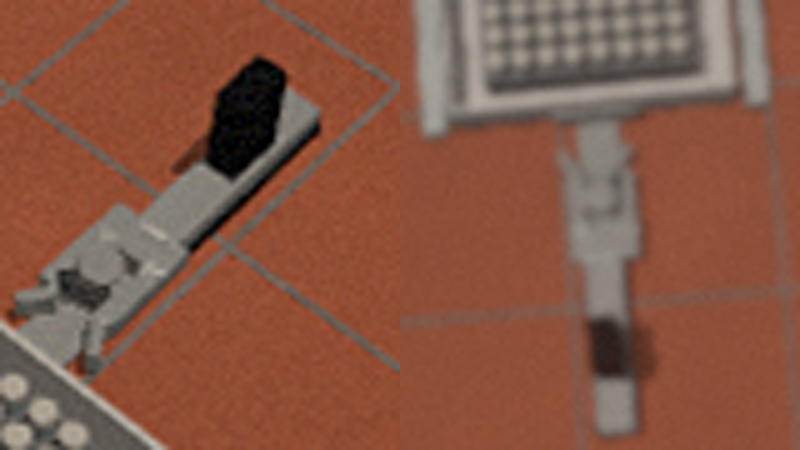

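View pics/f_s.png

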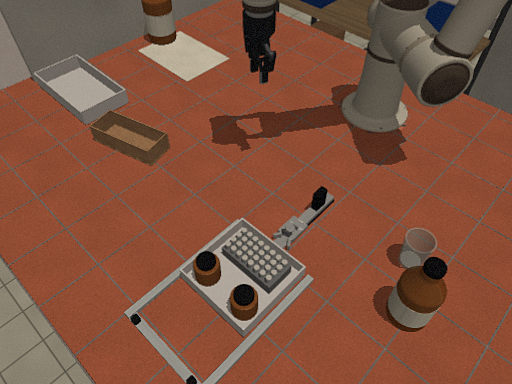

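```bash
python3 - <<'E'
from h import *
s=load("scene6.npz");t=load("top6.npz");s5=load("scene5.npz")
cv2.imwrite("pics/f7.png",np.hstack([ortho(s,33,430,630,80,165,2.9),ortho(t,33,430,630,80,165,2.9),ortho(s5,33,530,730,80,165,2.9)]))
E
```

```text
(no output)
```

View pics/f7.png

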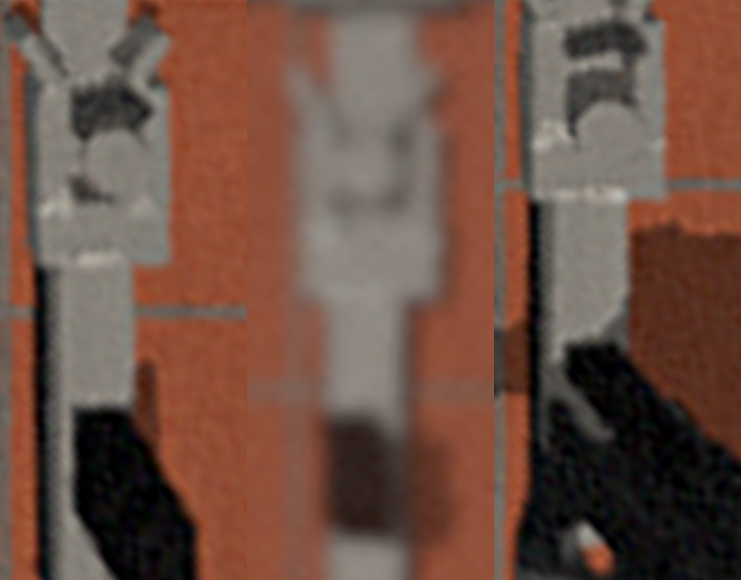

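The pin head measures x≈573 now, against ≈683 at the rear, so it travelled 110 mm. The latch is shut across the slot and the bystander objects look unmoved. Handing in.

```bash
python3 - <<'E'
from station import env
env.job_done(); print(env.read_time_s())
E
```

```text
the job is handed in; nothing more can be done
the job is handed in; nothing more can be done
```

The tray is hitched to the draw hook and drawn to its front stop. I handed the job in at about 42.4 s; no verdict is reported.

- **Hitching:** I pushed the hook onto the pin in steps and the tray rolled back to its rear stop. The latch needed about 3 N along the push, with up to about 5 N sideways from the pin in the slot. The side force vanished as the latch snapped shut. I then stopped pushing on about 5.7 N against the bowl; a picture showed the pin home and the latch across the slot.
- **Drawing:** I drew the tray until the front stop gave about 5 N. That was the steady pull until I opened the gripper, because a small ease-off beforehand did not reduce it. Then I set the hook down, let go and backed away.
- **Last checks:** The pin head measured x ≈ 683 mm at the rear and ≈ 573 mm at the front, so it travelled about 110 mm, matching the stated stop-to-stop distance. The latch is still shut behind the pin, and the bottle, beaker and box look unmoved in the final scene picture.
- **Small disagreements:** The front stop came about 2 mm later in hook position than I predicted. After release the pin sits about 12 mm from the bowl, not the full 14 mm of play. I put these down to compliance and measuring error.
- **Limit on the force figures:** They were read between steps with about 0.5 N of noise, so brief peaks during a step would not have shown.

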